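# Open the nozzle lock box by its combination dial

### The job

Unlock the plywood lock box that holds the spare printer nozzles: turn its dial right (clockwise) to 10, then left to 55, then right to 5, stopping on each number for about a second. Then slide the steel lid away from the dial until it is fully open, let go, and leave the dial on 5. Do not disturb the other things on the bench.

Things in the scene. Friction and masses are not known exactly. Their poses are not given: they have to be found in the camera images.
- lockbox: Plywood lock box fixed to the bench, 160 mm (x) by 290 mm (y); origin on the bench. Its +y half (y 15 to 165 mm) is a closed housing, top 85 mm high, with the dial's axis at x 0, y +90 mm. Its -y half (y -125 to 15 mm) is a compartment under the sliding steel lid. Its x axis points away from the robot, within about 0.4 rad.
- zero_mark (a point): The 0 mark: a broad black block 8 mm wide on the fixed aluminium scale plate (108 mm across, top 88 mm above the bench), 47 mm from the dial's axis, on the side away from the robot. The scale has 60 marks like a clock's minutes, every fifth longer: number n lies n x 6 degrees clockwise (from above) from 0.
- dial (a joint): Dial reading, rad: 0 with the pointer at 0, growing clockwise (right); 10 is +1.047, 5 is +0.524, 55 is -0.524. Stops at -2.3 and 2.3, so it never goes all round. Starts between -0.9 and 0.25. Friction 0.06 N m; stays where left. Within about 0.12 rad of 5 a notch lets the lid's bolt out; elsewhere the lid is blocked after 2 to 3 mm.
- dial_grip (a point): On the dial's axis at the height to grip, 109 mm above the bench. The black knob is a bar 46 mm long, 12 mm wide (the width to pinch), from 94 to 122 mm above the bench, on a round foot 42 mm across. The x axis runs along the bar to the pointer end and turns with the dial.
- dial_tip (a point): Outer end of the pointer, a low strip 5 mm wide, 41 mm from the dial's axis and 91 mm above the bench; a white line on the bar's top marks the same end.
- lid (a joint): How far the lid is slid open, in m: 0 closed, 0.090 fully open at its stop; it slides towards the box's -y (away from the dial) against about 2.5 N of friction and stays where it is left.
- lid_grip (a point): In the lid's handle, 97 mm above the bench: an upright dark steel bar in the middle of the lid, 70 mm along the box's x, 12 mm along its y (the width to pinch), from 80 to 110 mm above the bench. Lid plate 139 x 140 mm, top at 80 mm. Closed, the handle is 145 mm from the dial's axis. Moves with the lid; axes are the box's.
- glue: Bystander: white bottle, 44 mm across and 110 mm tall, standing; origin at its underside.
- scraper: Bystander: spatula lying on the bench to the robot's left.
- spool: Bystander: small black filament spool lying flat, 100 mm across, 40 mm tall; origin at its underside.

How it is judged:
On the way, in this order (a step that is already met when the one before it is completed fails the run):
1. dial turned right and stopped on 10 (value of joint dial between 0.9572 and 1.1372 rad and velocity of joint dial between -0.15 and 0.15 rad/s), for 0.4 s.
2. dial turned left and stopped on 55 (value of joint dial between -0.6136 and -0.4336 rad and velocity of joint dial between -0.15 and 0.15 rad/s), for 0.4 s.
3. dial turned right and stopped on 5 (value of joint dial between 0.4336 and 0.6136 rad and velocity of joint dial between -0.15 and 0.15 rad/s), for 0.4 s.
4. lid slid fully open (value of joint lid above 0.08 m), for 0.2 s.
At the end, for the whole second after the job is handed in: The lid is at rest within 10 mm of its fully open stop (open by more than 80 of 90 mm) and the dial stands still on 5 (within 0.09 rad, nearly one number). On the way the dial stood still on 10, 55 and 5 in that order, each within 0.09 rad for 0.4 s (all of step 3 and value of joint lid above 0.08 m and velocity of joint lid between -0.01 and 0.01 m/s); the robot touches nothing.
It fails at once if the glue is disturbed (moved over 30 mm) (distance of glue from where it was at the start of the episode above 0.03 m).
It fails at once if the scraper is disturbed (moved over 30 mm) (distance of scraper from where it was at the start of the episode above 0.03 m).
It fails at once if the spool is disturbed (moved over 30 mm) (distance of spool from where it was at the start of the episode above 0.03 m).
It also fails if it takes over 58 s, if anything falls off the work surface, if the arm or the gripper's body presses on something with over 40 N, if the wrist force passes 120 N, or if a joint passes its speed limit or range.

### The arm

A 6-joint arm with a two-finger parallel gripper is mounted at the origin on the work surface. World frame = base frame: x ahead of the robot, y to its left, z up, the work surface at z = 0. Lengths are in m, angles in rad, forces in N, time in s.
With the tool pointing down it reaches from about 0.35 to 0.85 m from the base axis. Payload 8.1 kg.
Tool frame: the origin (TCP) lies between the finger pads; the fingertips stand 25 mm ahead of it and the grasp point (between the pads) lies 6 mm ahead of it (robot.tip_extent is the distance from the TCP to the fingertips, in m); z points along the fingers, y is the direction in which the jaws open and shut (so a half turn about z gives the same grasp; the last joint's range is limited). The gripper opens to 93 mm and grips with 3 to 60 N. Pads are 15 mm wide; open, the fingers measure 128 mm over their backs; the gripper's body (75 mm by 188 mm) begins 65 mm behind the grasp point.
Start: joints at [-1.302, 0.13, 1.488, -0, 1.523, -0.085], TCP at [0.208, -0.563, 0.222] pointing down, gripper open.
Joint ranges: [-2.96, 2.96], [-0.89, 2.26], [0.02, 2.5], [-1.34, 4.48], [0, 2.73], [-2.66, 2.66]. Speed limits (rad/s): [2.39, 2.39, 2.79, 3.14, 3.14, 3.14].

### API

Orientations are given as a rotation vector (axis times angle).
In Python, from plant import robot gives the robot as it stands.
- The arm moves only by the tool drive_tool, never from a script. Its argument "increments" is a list of rows, each a list of 7 numbers: the closure, from 0 (fully open) to 1 (shut), then the shift along the world's x, y, z in units of 25 mm (1.0 is 25 mm), then the turn, a rotation vector about the world's x, y, z in rad. In form: [[gripper, dx, dy, dz, rx, ry, rz], ...]. A call has 1 to 20 rows; each row is the pose to reach, as a shift and turn from the pose commanded when the call began; what a row does not reach only later rows make up. A row lasts 1/12 s, in which the tool goes at most 41.7 mm and 7.16 degrees, less where a joint would pass 70% of its speed; a pose out of reach is approached as far as the arm can. A call with a gripper value outside its range is refused whole. The fingers move at their own pace and stop on an object; "squeeze" is the grip in N (left out, the last holds). Time passes only in rows, so rows that repeat a pose let the fingers close. It gives the time, the measured TCP pose, the force and the opening at its end, in the units of the state.
- robot.read_state(): the state, without advancing time (a new reading comes with each control period).
- robot.read_camera(name): name is "side" or "top"; returns a dict with "image" (420x560x3 uint8, red, green, blue), "fx", "fy", "cx", "cy" (pixels), "dist" ([k1, k2, p1, p2, k3] as OpenCV has them; the pictures are not rectified), "T" (4x4, takes a point from camera to world coordinates). Camera axes: x right, y down, z forward; pixel columns grow to the right and rows downward; lengths in m; the calibration is good to about 2 mm. A picture is of the moment at which its call begins. There is no depth.
- robot.close_job(): hands the job in, once; it reports no verdict.
The state is a dict: "t": time; "q": joint angles; "dq": joint speeds; "joint_torque": joint torques, N m; "tool_pos": TCP position; "orientation": TCP orientation; "force": force on the tool from outside, world axes, zero at the start; "wrist_torque": the same for the moment, N m; "opening": finger opening in m.
Only numpy, scipy, OpenCV 4.12 (cv2) and the standard library are available. Lean on these libraries where they do the work, as an engineer would, in place of code of your own. Each camera call takes 0.05 s, during which the arm holds its last target.

## Working session

There is one attempt and no reset: what is moved stays moved. The work goes in short steps, Python scripts to look and compute and a tool call to move; the robot and the scene stay as the last step left them, time stands still between calls to the robot, and variables do not carry over. Pictures are saved under pics/ and viewed, and the job is handed in when it is done.

Besides the shell and the picture viewer there is one more tool, called after "Call:" as name(argument=value, ...) on one line, values as JSON. drive_tool: Moves the arm, as the interface text tells. Its arguments: {"type":"object","properties":{"increments":{"type":"array"},"squeeze":{"type":"number"}},"required":["increments"]}

```bash
mkdir -p pics; ls; python3 - <<'E'
from plant import robot
import cv2,numpy as np
s=robot.read_state()
for k,v in s.items(): print(k,np.round(v,4))
print(robot.tip_extent)
for n in("side","top"):
    c=robot.read_camera(n); cv2.imwrite(f"pics/{n}0.png",c["image"][:,:,::-1]); np.savez(f"{n}0.npz",**c)
    print(n,c["fx"],c["fy"],c["cx"],c["cy"],c["dist"]);print(np.round(c["T"],4))
E
```

```text
pics
t 0.0
q [-1.3024  0.1312  1.4893  0.      1.523  -0.0854]
dq [-0.0001  0.0003  0.0019 -0.001  -0.0003 -0.    ]
joint_torque [ 8.00000e-04 -5.59849e+01 -4.91752e+01  7.67000e-02  3.58000e-02
 -1.00000e-04]
tool_pos [ 0.2078 -0.5623  0.2213]
orientation [-3.0907e+00 -5.5250e-01  3.0000e-04]
force [ 0.1046 -1.1545 -0.2254]
wrist_torque [ 0.0042 -0.0315 -0.0063]
opening 0.0931
0.025
side 378.96339118998975 378.96339118998975 283.7297576036296 210.89057047827873 [0.0330031 0.        0.        0.        0.       ]
[[ 0.9817 -0.1282  0.141   0.4069]
 [-0.1905 -0.6533  0.7328 -0.6131]
 [-0.0018 -0.7462 -0.6657  0.6725]
 [ 0.      0.      0.      1.    ]]
top 436.300803846079 436.300803846079 281.6715787507147 203.83090188467162 [-0.020222  0.        0.        0.        0.      ]
[[ 0.0238 -0.9922  0.1221  0.3892]
 [-0.9994 -0.0266 -0.0216  0.0605]
 [ 0.0247 -0.1215 -0.9923  1.392 ]
 [ 0.      0.      0.      1.    ]]
```

View pics/side0.png

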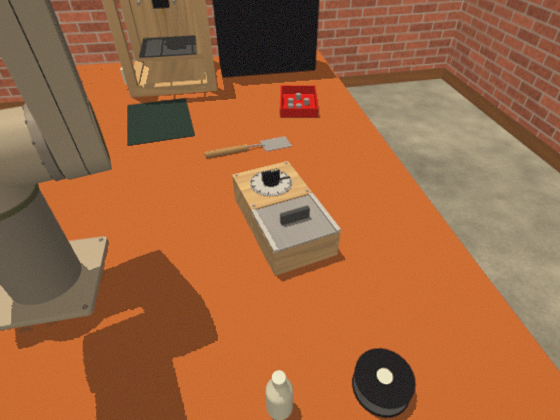

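View pics/top0.png

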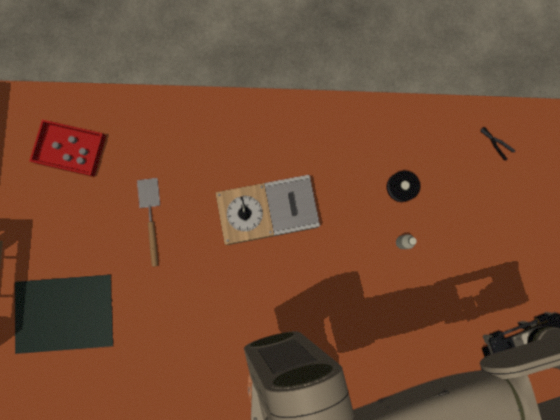

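The top view shows the dial at about (245,212) and the handle at (293,204). The glue and spool are well to the right, and the scraper is to the left. I'll enlarge the box next.

```bash
python3 - <<'E'
import cv2
a=cv2.imread("pics/top0.png")[170:250,210:325]; cv2.imwrite("pics/topz.png",cv2.resize(a,None,fx=6.9,fy=6.9,interpolation=cv2.INTER_CUBIC))
a=cv2.imread("pics/side0.png")[155:275,225:345]; cv2.imwrite("pics/sidez.png",cv2.resize(a,None,fx=5,fy=5,interpolation=cv2.INTER_CUBIC))
E
```

```text
(no output)
```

View pics/topz.png

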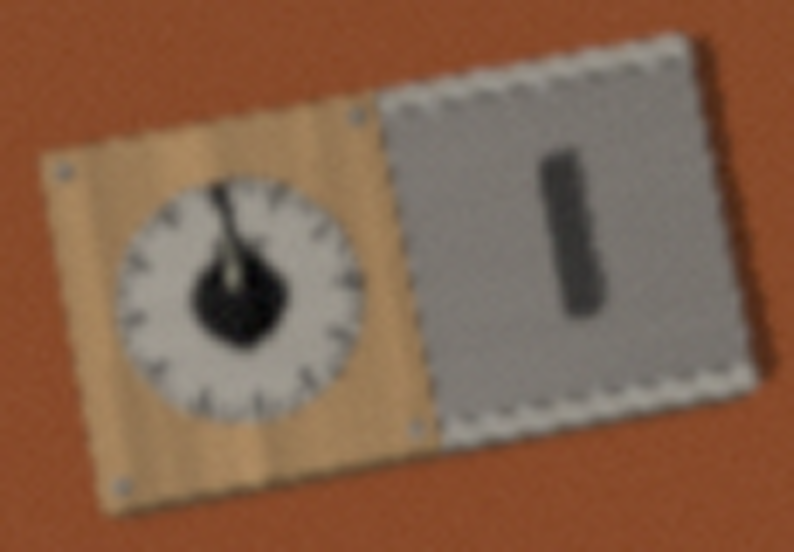

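View pics/sidez.png

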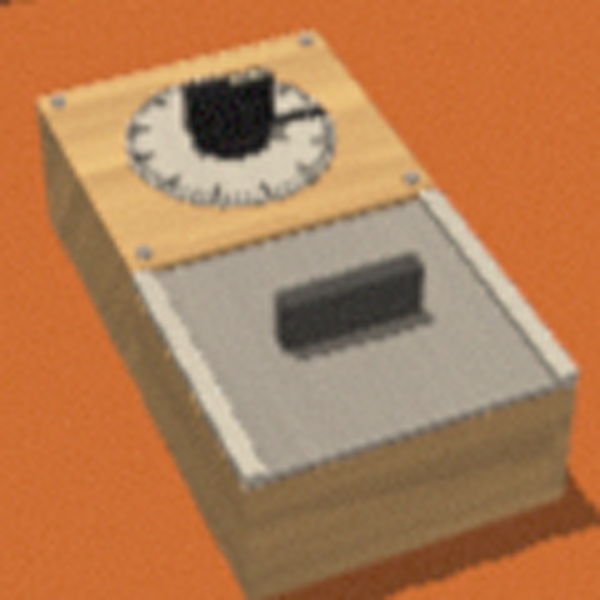

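```bash
cat > h.py <<'E'
import numpy as np,cv2
def cast(c,pts,z):
    K=np.array([[c["fx"],0,c["cx"]],[0,c["fy"],c["cy"]],[0,0,1]],float)
    u=cv2.undistortPoints(np.float64(pts).reshape(-1,1,2),K,np.float64(c["dist"]))[:,0]
    d=np.c_[u,np.ones(len(u))]@c["T"][:3,:3].T; o=c["T"][:3,3]
    return (o+d*((z-o[2])/d[:,2])[:,None])[:,:2]
E
python3 - <<'E'
from h import *
def rep(name,scr,x0,y0,s):
    c=dict(np.load(f"{name}0.npz")); 
    f=lambda p:(np.float64(p)+.5)/s-.5+np.array([x0,y0])
    w=cast(c,f(scr),.085); print(name,"screws",w.round(4).tolist(),"mean",w.mean(0))
    # order: farleft,farright,nearright,nearleft ; x axis dir
    e=(w[0]-w[3])+(w[1]-w[2]); print("xaxis yaw",np.arctan2(e[1],e[0])); e2=(w[0]-w[1])+(w[3]-w[2]); print("yaxis yaw-90",np.arctan2(-e2[0],e2[1]), "sizes",np.linalg.norm(e)/2,np.linalg.norm(e2)/2)
    return c,f
c,f=rep("top",[(65,173),(360,117),(418,430),(123,488)],210,170,6.9)
print("tip",cast(c,f([(218,187)]),.091),"bar",cast(c,f([(565,233)]),.105))
g=c["image"].astype(int); hsv=cv2.cvtColor(c["image"],cv2.COLOR_RGB2HSV)
m=((hsv[...,1]<60)&(hsv[...,2]>110)).astype(np.uint8); m[:170]=0;m[250:]=0;m[:,:222]=0;m[:,264:]=0
n,l,st,_=cv2.connectedComponentsWithStats(m); k=1+np.argmax(st[1:,4])
ct=cv2.convexHull(np.argwhere(l==k)[:,::-1].astype(np.int32)); e=cv2.fitEllipse(ct); print(e, "disc",cast(c,[e[0]],.088))
gr=cv2.cvtColor(c["image"],cv2.COLOR_RGB2GRAY)
print(gr[188:222,284:304])
# side: zoom 5, screws: farleft=(305,41)(box +x,+y), farright=(412,178), nearright=(143,253), nearleft=(58,102)
c,f=rep("side",[(305,41),(412,178),(143,253),(58,102)],225,155,5)
print("tip",cast(c,f([(324,110)]),.091),"disc",cast(c,f([(231,140)]),.088))
print("handle top ends",cast(c,f([(277,293),(290,298),(421,265),(412,255)]),.110))
E
```

```text
top screws [[0.5729, 0.2218], [0.6012, 0.0937], [0.4645, 0.0645], [0.4362, 0.1912]] mean [0.51869826 0.14277612]
xaxis yaw 0.2153338684889067
yaxis yaw-90 0.2186915450981644 sizes 0.13991382959846294 0.130511900139866
tip [[0.56768056 0.15436609]] bar [[0.54981796 0.00338732]]
((244.25625610351562, 213.1297607421875), (34.66300964355469, 35.454612731933594), 80.52095031738281) disc [[0.51856694 0.14359152]]
[[119 116 119 119 116 115 119 115 114 117 118 117 117 116 113 117 114 116
  114 115]
 [120 120 120 119 115 115 119 115 117 116 116 116 117 116 116 117 114 116
  115 114]
 [119 118 117 119 117 118 115 113 112 115 114 116 118 116 113 116 114 115
  115 118]
 [118 117 118 117 113 110 101  99  92  98 109 115 114 116 117 117 118 115
  116 117]
 [118 116 118 113 104  88  80  73  71  84 107 117 117 117 117 116 119 117
  116 115]
 [118 117 118 111  86  65  59  59  59  77 102 113 116 118 115 116 118 116
  117 113]
 [117 117 117 109  75  55  52  53  54  72  90 111 116 114 116 116 117 117
  116 116]
 [120 120 120 108  76  51  51  51  52  64  83 106 115 117 116 117 117 117
  116 116]
 [120 117
[... 1939 characters left out ...]
7 118]
 [119 119 119 119 118 119 119 118 119 120 119 119 120 119 118 119 119 114
  116 117]
 [120 120 117 120 120 119 119 118 120 120 119 119 118 119 117 116 117 116
  117 116]
 [122 121 120 122 121 118 118 120 119 119 118 118 118 118 119 118 116 114
  117 116]]
side screws [[0.5737, 0.225], [0.6027, 0.0981], [0.4643, 0.0674], [0.4367, 0.1952]] mean [0.51931279 0.14645266]
xaxis yaw 0.21630010177794962
yaxis yaw-90 0.2185491997445711 sizes 0.14100490656144488 0.1304717738823995
tip [[0.56952165 0.1538555 ]] disc [[0.51911579 0.14205611]]
handle top ends [[ 5.16491869e-01  1.28485845e-04]
 [ 5.21521716e-01 -4.21556285e-03]
 [ 5.83555689e-01  6.13549619e-03]
 [ 5.81199319e-01  1.35990824e-02]]
```

```bash
python3 - <<'E'
from h import *
for n in("top","side"):
    c=dict(np.load(f"{n}0.npz")); K=np.array([[c["fx"],0,c["cx"]],[0,c["fy"],c["cy"]],[0,0,1]],float)
    R=c["T"][:3,:3].T; t=-R@c["T"][:3,3]; rv=cv2.Rodrigues(R)[0]
    g=cv2.cvtColor(c["image"],cv2.COLOR_RGB2GRAY)
    th=np.radians(np.arange(-90,91,6))  # clockwise reading
    print(n,"reading deg",np.arange(-90,91,6))
    for r,z in((.027,.09),(.031,.09),(.035,.09),(.039,.09),(.043,.088),(.047,.088),(.051,.088)):
        P=np.c_[.519+r*np.cos(.217-th),.144+r*np.sin(.217-th),np.full(len(th),z)]
        uv=cv2.projectPoints(P,rv,t,K,c["dist"])[0].astype(np.float32)
        print(r,cv2.remap(g,uv[:,:,0],uv[:,:,1],cv2.INTER_LINEAR)[:,0])
    # rectified picture of dial: 120mm, 5px/mm, box +x up
    s=np.arange(-60,60,.2)/1000; X,Y=np.meshgrid(-s,-s,indexing='ij')
    a=.217;P=np.stack([.519+X*np.cos(a)-Y*np.sin(a),.144+X*np.sin(a)+Y*np.cos(a),X*0+.089],-1).reshape(-1,3)
    uv=cv2.projectPoints(P,rv,t,K,c["dist"])[0].reshape(600,600,2).astype(np.float32)
    cv2.imwrite(f"pics/rect_{n}.png",cv2.remap(c["image"],uv[...,0],uv[...,1],cv2.INTER_CUBIC)[:,:,::-1])
a,b=[cv2.resize(cv2.imread(f"pics/rect_{n}.png"),(400,400)) for n in("top","side")]
cv2.imwrite("pics/rect.png",np.hstack([a,b]))
E
```

```text
top reading deg [-90 -84 -78 -72 -66 -60 -54 -48 -42 -36 -30 -24 -18 -12  -6   0   6  12
  18  24  30  36  42  48  54  60  66  72  78  84  90]
0.027 [150 151 152 154 155 156 154 152 153 153 152 149 137 121 107  89  75  87
 109 114 114 126 140 149 151 151 151 150 146 145 147]
0.031 [151 152 153 156 155 155 153 153 154 153 153 153 152 146 131  93  85 123
 141 144 142 143 148 152 152 151 152 150 150 149 149]
0.035 [151 152 155 156 156 155 153 153 153 153 152 152 153 152 140  92  92 136
 150 151 152 150 153 153 150 152 150 151 151 151 150]
0.039 [144 151 153 154 152 145 150 153 153 151 146 149 151 151 131  84  87 139
 152 151 144 148 151 153 151 147 148 152 150 148 146]
0.043 [121 139 154 152 145 125 142 152 152 144 125 139 150 148 117  69 101 141
 149 145 126 142 148 149 147 128 141 151 149 143 129]
0.047 [111 133 141 141 132 112 128 145 140 133 106 125 145 143 105  59 104 132
 134 132 111 129 138 136 141 117 137 142 140 132 106]
0.051 [119 131 127 127 127 120 125 139 131 125 111 122 139 135 111  77 101 118
 125 124 103 121 126 123 130 117 132 119 129 123  96]
side reading deg [-90 -84 
[... 348 characters left out ...]
01 203 203 205 205 204 202 200 201]
0.035 [ 30  32  27  30  30  27  19  22  23  27  74 187 204 161  92  82 166 200
 206 206 205 204 207 207 205 204 205 205 202 201 201]
0.039 [ 27  34  30  34  42  34  21  25  18  58 167 199 203 161  85  78 152 196
 205 203 202 204 205 205 195 202 204 204 203 204 193]
0.043 [ 34  34  33  34  46  36  24  24  22 111 178 204 191 137  78 119 182 206
 197 165 167 198 205 198 161 159 196 200 196 191 135]
0.047 [ 50  51  50  44  98  68  40  29  56 143 163 202 186 144  86 106 174 175
 163 142 151 165 170 165 146 142 178 182 177 171 130]
0.051 [ 92  99  90  85 132 101  81  38  84 125 156 163 145 161  91  91 153 143
 142 143 130 134 158 153 152 129 148 162 156 157 139]
```

View pics/rect.png

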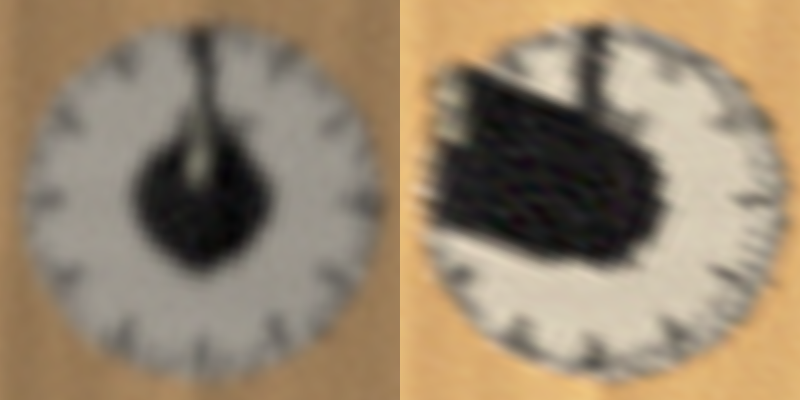

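Call:
drive_tool(increments=[[0,12.4,28.3,0,0,0,1.5],[0,12.4,28.3,0,0,0,1.5],[0,12.4,28.3,0,0,0,1.5],[0,12.4,28.3,0,0,0,1.5],[0,12.4,28.3,0,0,0,1.5],[0,12.4,28.3,0,0,0,1.5],[0,12.4,28.3,0,0,0,1.5],[0,12.4,28.3,0,0,0,1.5],[0,12.4,28.3,0,0,0,1.5],[0,12.4,28.3,0,0,0,1.5],[0,12.4,28.3,0,0,0,1.5],[0,12.4,28.3,0,0,0,1.5],[0,12.4,28.3,0,0,0,1.5],[0,12.4,28.3,0,0,0,1.5],[0,12.4,28.3,0,0,0,1.5],[0,12.4,28.3,0,0,0,1.5],[0,12.4,28.3,0,0,0,1.5],[0,12.4,28.3,0,0,0,1.5],[0,12.4,28.3,0,0,0,1.5],[0,12.4,28.3,0,0,0,1.5]])

```text
t: 1.77
tool_pos: [0.5183, 0.1488, 0.2215]
orientation: [-1.88, -2.515, -0.001]
force: [0.1, 0.4, -0.4]
opening: 0.093
```

Call:
drive_tool(increments=[[0,0,0,0,0,0,1.485],[0,0,0,0,0,0,1.485],[0,0,0,0,0,0,1.485],[0,0,0,0,0,0,1.485],[0,0,0,0,0,0,1.485],[0,0,0,0,0,0,1.485],[0,0,0,0,0,0,1.485],[0,0,0,0,0,0,1.485],[0,0,0,0,0,0,1.485],[0,0,0,0,0,0,1.485],[0,0,0,0,0,0,1.485],[0,0,0,0,0,0,1.485],[0,0,0,0,0,0,1.485],[0,0,0,0,0,0,1.485],[0,0,0,0,0,0,1.485]])

```text
t: 3.02
tool_pos: [0.5177, 0.1443, 0.2221]
orientation: [0.303, -3.127, 0.0]
force: [-0.0, -0.3, -0.5]
opening: 0.0928
```

```bash
cat >> h.py <<'E'
from scipy.spatial.transform import Rotation as Rt
def st():
    from plant import robot
    s=robot.read_state(); R=Rt.from_rotvec(s["orientation"]).as_matrix()
    print("t",s["t"],"pos",np.round(s["tool_pos"],4),"yaw(+pi) bar",round((np.arctan2(R[1,0],R[0,0])%(2*np.pi))-np.pi,4),"z",R[:,2].round(4),"F",np.round(s["force"],1),"M",np.round(s["wrist_torque"],2),"open",s["opening"],"q6",s["q"][5], "q",np.round(s["q"],3))
E
python3 -c "
from h import *;st()"
```

```text
t 3.0167 pos [0.5177 0.1443 0.2221] yaw(+pi) bar 0.1931 z [-4.e-04 -2.e-04 -1.e+00] F [-0.  -0.3 -0.5] M [ 0.17 -0.13  0.01] open 0.09277341594538888 q6 -1.587441763425106 q [ 0.176 -0.038  1.663 -0.     1.518 -1.587]
```

Call:
drive_tool(increments=[[0,0.04,0,-1,0,0,0],[0,0.04,0,-2,0,0,0],[0,0.04,0,-2.7,0,0,0],[0,0.04,0,-3.2,0,0,0],[0,0.04,0,-3.6,0,0,0],[0,0.04,0,-3.9,0,0,0],[0,0.04,0,-3.9,0,0,0],[0,0.04,0,-3.9,0,0,0]], squeeze=15)

```text
t: 3.68
tool_pos: [0.5191, 0.1447, 0.1252]
orientation: [-0.309, 3.126, 0.0]
force: [0.7, -0.3, 1.3]
opening: 0.0931
```

Call:
drive_tool(increments=[[1,0,0,0,0,0,0],[1,0,0,0,0,0,0],[1,0,0,0,0,0,0],[1,0,0,0,0,0,0],[1,0,0,0,0,0,0],[1,0,0,0,0,0,0],[1,0,0,0,0,0,0],[1,0,0,0,0,0,0],[1,0,0,0,0,0,0],[1,0,0,0,0,0,0],[1,0,0,0,0,0,0],[1,0,0,0,0,0,0]])

```text
t: 4.68
tool_pos: [0.5189, 0.1447, 0.1248]
orientation: [0.309, -3.126, -0.0]
force: [0.0, -0.7, 0.1]
opening: 0.0176
```

```bash
python3 -c "
from h import *;st()
from plant import robot
c=robot.read_camera('side');a=c['image'][130:280,220:370,::-1];cv2.imwrite('pics/s1.png',cv2.resize(a,None,fx=4,fy=4,interpolation=2))"
```

```text
t 4.6833 pos [0.5189 0.1447 0.1248] yaw(+pi) bar 0.1972 z [-1.e-04  0.e+00 -1.e+00] F [ 0.  -0.7  0.1] M [ 0.1  -0.18 -0.01] open 0.017568506953511108 q6 -1.5913137718447983 q [ 0.177  0.033  1.772  0.     1.336 -1.591]
```

View pics/s1.png

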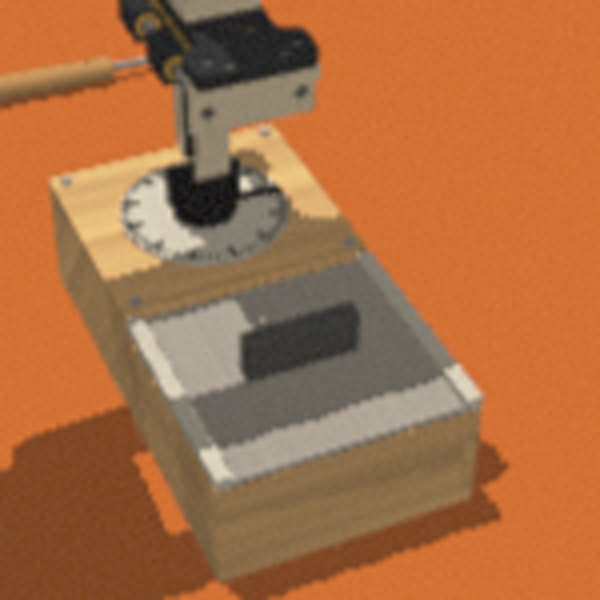

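The fingers straddle the knob around (205,190) and are still closing, with the opening at 17.6 mm. I'll keep closing.

Call:
drive_tool(increments=[[1,0,0,0,0,0,0],[1,0,0,0,0,0,0],[1,0,0,0,0,0,0],[1,0,0,0,0,0,0],[1,0,0,0,0,0,0]], squeeze=20)

```text
t: 5.15
tool_pos: [0.5189, 0.1443, 0.1248]
orientation: [0.309, -3.126, 0.001]
force: [1.0, -4.8, -0.1]
opening: 0.0107
```

```bash
python3 -c "
from h import *;st()"
```

```text
t 5.15 pos [0.5189 0.1443 0.1248] yaw(+pi) bar 0.197 z [-0.e+00 -6.e-04 -1.e+00] F [ 1.  -4.8 -0.1] M [-0.75 -0.31 -0.  ] open 0.010698266872518118 q6 -1.5912896300371286 q [ 1.760e-01  3.300e-02  1.772e+00 -1.000e-03  1.337e+00 -1.591e+00]
```

Call:
drive_tool(increments=[[1,0,-0.03,0,0,0,-0.08],[1,0,-0.03,0,0,0,-0.18],[1,0,-0.03,0,0,0,-0.28],[1,0,-0.03,0,0,0,-0.38],[1,0,-0.03,0,0,0,-0.48],[1,0,-0.03,0,0,0,-0.58],[1,0,-0.03,0,0,0,-0.68],[1,0,-0.03,0,0,0,-0.78],[1,0,-0.03,0,0,0,-0.88],[1,0,-0.03,0,0,0,-0.96],[1,0,-0.03,0,0,0,-1.0],[1,0,-0.03,0,0,0,-1.027],[1,0,-0.03,0,0,0,-1.027],[1,0,-0.03,0,0,0,-1.027],[1,0,-0.03,0,0,0,-1.027],[1,0,-0.03,0,0,0,-1.027]])

```text
t: 6.48
tool_pos: [0.5189, 0.144, 0.1248]
orientation: [-1.265, -2.875, -0.0]
force: [0.5, -2.2, -0.4]
opening: 0.0105
```

```bash
python3 -c "
from h import *;st()
from plant import robot
c=robot.read_camera('side');a=c['image'][130:280,220:370,::-1];cv2.imwrite('pics/s2.png',cv2.resize(a,None,fx=4,fy=4,interpolation=2))
c=robot.read_camera('top');a=c['image'][150:250,200:330,::-1];cv2.imwrite('pics/t2.png',cv2.resize(a,None,fx=6,fy=6,interpolation=2))"
```

```text
t 6.4833 pos [0.5189 0.144  0.1248] yaw(+pi) bar -0.8291 z [-0.e+00  1.e-04 -1.e+00] F [ 0.5 -2.2 -0.4] M [-0.41 -0.27  0.05] open 0.010497386796009719 q6 -0.566383110761142 q [ 0.175  0.033  1.772  0.     1.336 -0.566]
```

View pics/s2.png

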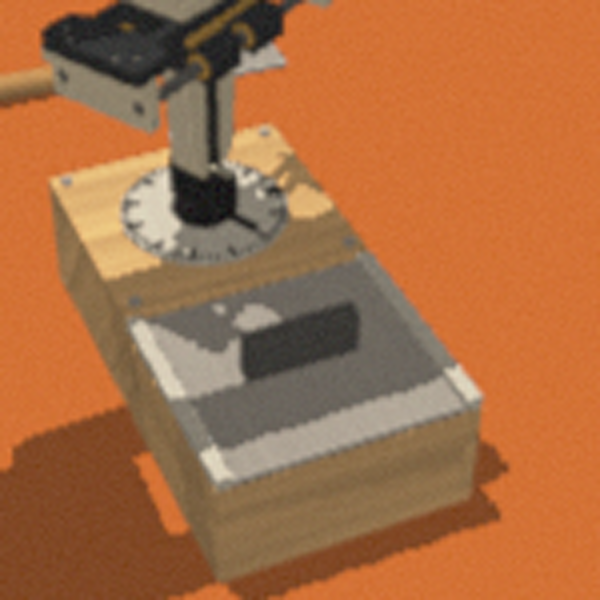

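View pics/t2.png

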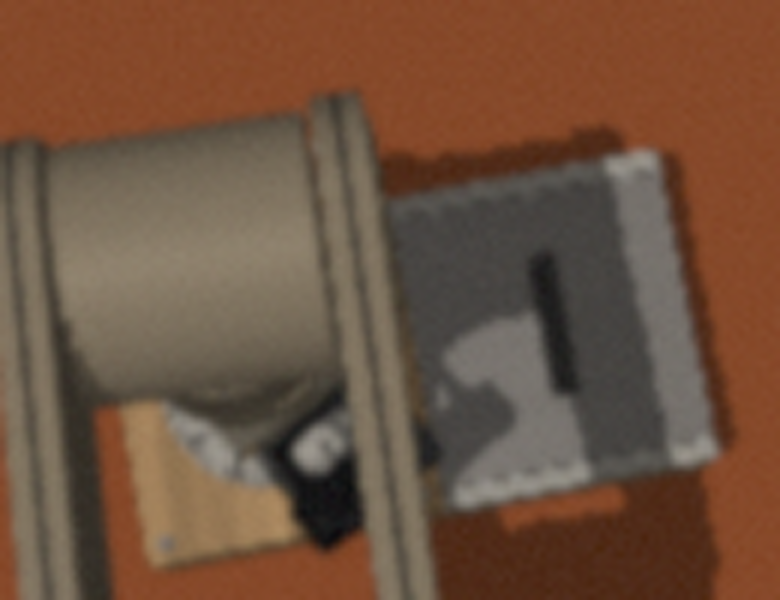

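The pointer followed the gripper and now ends at about (256,229) in the side crop. I'll measure its reading from the picture.

```bash
cat >> h.py <<'E'
def polar(c,z=.0895,lo=-90,hi=91):
    K=np.array([[c["fx"],0,c["cx"]],[0,c["fy"],c["cy"]],[0,0,1]],float)
    R=c["T"][:3,:3].T; t=-R@c["T"][:3,3]; rv=cv2.Rodrigues(R)[0]
    g=cv2.cvtColor(c["image"],cv2.COLOR_RGB2GRAY); d=np.arange(lo,hi,4); th=np.radians(d)
    print("deg",d)
    for r in(.032,.035,.038):
        P=np.c_[.519+r*np.cos(.217-th),.144+r*np.sin(.217-th),np.full(len(th),z)]
        uv=cv2.projectPoints(P,rv,t,K,c["dist"])[0].astype(np.float32)
        print(r,cv2.remap(g,uv[:,:,0],uv[:,:,1],cv2.INTER_LINEAR)[:,0])
E
python3 -c "
from h import *
from plant import robot
polar(robot.read_camera('side'),lo=32,hi=90)"
```

```text
deg [32 36 40 44 48 52 56 60 64 68 72 76 80 84 88]
0.032 [131 129 122 101  71  55  55  83 112 126 128 128 126 126 126]
0.035 [130 130 128 111  87  56  54  84 113 125 129 128 126 126 126]
0.038 [129 129 128 123 109  85  70  86 113 127 128 127 128 124 121]
```

```bash
cat >> h.py <<'E'
def prof(c,r,z,ang,ctr=(.519,.144),yaw=.217):
    K=np.array([[c["fx"],0,c["cx"]],[0,c["fy"],c["cy"]],[0,0,1]],float)
    R=c["T"][:3,:3].T; t=-R@c["T"][:3,3]; rv=cv2.Rodrigues(R)[0]
    g=cv2.cvtColor(c["image"],cv2.COLOR_RGB2GRAY).astype(np.float32); th=np.radians(ang)
    o=0
    for rr in r:
        P=np.c_[ctr[0]+rr*np.cos(yaw-th),ctr[1]+rr*np.sin(yaw-th),np.full(len(th),z)]
        uv=cv2.projectPoints(P,rv,t,K,c["dist"])[0].astype(np.float32)
        o=o+cv2.remap(g,uv[:,:,0],uv[:,:,1],cv2.INTER_LINEAR)[:,0]/len(r)
    return o
def dip(c,a0,r,z,w=9):
    a=np.arange(a0-w,a0+w+.1,.5); p=prof(c,r,z,a); q=np.maximum(np.percentile(p,75)-p,0); i=np.argmin(p); m=abs(a-a[i])<6
    return round(float((a*q)[m].sum()/q[m].sum()),2), round(float(q.max()))
E
python3 - <<'E'
from h import *
from plant import robot
c0={n:dict(np.load(f"{n}0.npz")) for n in("top","side")}
now=robot.read_camera("side")
R=(.042,.044,.046)
for a in range(0,360,30):
    print(a,"top0",dip(c0["top"],a,R,.088),"side0",dip(c0["side"],a,R,.088),"now",dip(now,a,R,.088))
P=(.030,.033,.036,.038)
print("pointer top0",dip(c0["top"],2,P,.0905),"side0",dip(c0["side"],-2,P,.0905),"now",dip(now,56,P,.0905))
E
```

```text
0 top0 (0.87, 51) side0 (-4.43, 87) now (0.33, 21)
30 top0 (30.44, 20) side0 (27.05, 34) now (26.97, 21)
60 top0 (60.91, 20) side0 (57.26, 41) now (57.58, 26)
90 top0 (90.46, 19) side0 (89.43, 52) now (89.22, 35)
120 top0 (119.89, 23) side0 (120.88, 56) now (119.93, 41)
150 top0 (149.38, 25) side0 (151.71, 51) now (151.72, 50)
180 top0 (179.35, 22) side0 (183.2, 49) now (183.27, 46)
210 top0 (209.49, 24) side0 (213.49, 34) now (213.47, 32)
240 top0 (239.77, 24) side0 (241.86, 29) now (241.93, 30)
270 top0 (270.19, 25) side0 (273.61, 6) now (269.36, 56)
300 top0 (300.56, 23) side0 (306.14, 27) now (305.19, 17)
330 top0 (330.67, 20) side0 (323.23, 131) now (323.61, 22)
pointer top0 (3.59, 42) side0 (-1.65, 54) now (55.73, 36)
```

Call:
drive_tool(increments=[[1,0,-0.02,0,0,0,0],[1,0,-0.02,0,0,0,0],[1,0,-0.02,0,0,0,0],[1,0,-0.02,0,0,0,0],[1,0,-0.02,0,0,0,0],[1,0,-0.02,0,0,0,0],[1,0,-0.02,0,0,0,0],[1,0,-0.02,0,0,0,0]])

```text
t: 7.35
tool_pos: [0.5189, 0.1438, 0.1249]
orientation: [-1.266, -2.875, -0.001]
force: [1.2, 3.5, -1.3]
opening: 0.0102
```

Call:
drive_tool(increments=[[1,0,0,0,0,0,0.06],[1,0,0,0,0,0,0.16],[1,0,0,0,0,0,0.26],[1,0,0,0,0,0,0.36],[1,0,0,0,0,0,0.46],[1,0,0,0,0,0,0.56],[1,0,0,0,0,0,0.66],[1,0,0,0,0,0,0.76],[1,0,0,0,0,0,0.86],[1,0,0,0,0,0,0.96],[1,0,0,0,0,0,1.06],[1,0,0,0,0,0,1.16],[1,0,0,0,0,0,1.26],[1,0,0,0,0,0,1.36],[1,0,0,0,0,0,1.44],[1,0,0,0,0,0,1.5],[1,0,0,0,0,0,1.54],[1,0,0,0,0,0,1.57],[1,0,0,0,0,0,1.57]])

```text
t: 8.93
tool_pos: [0.5196, 0.1431, 0.1259]
orientation: [-1.138, 2.927, -0.002]
force: [-0.2, -0.6, 5.9]
opening: 0.0007
```

Call:
drive_tool(increments=[[1,0,0,0,0,0,0],[1,0,0,0,0,0,0],[1,0,0,0,0,0,0],[1,0,0,0,0,0,0],[1,0,0,0,0,0,0],[1,0,0,0,0,0,0],[1,0,0,0,0,0,0],[1,0,0,0,0,0,0],[1,0,0,0,0,0,0],[1,0,0,0,0,0,0]])

```text
t: 9.77
tool_pos: [0.5196, 0.1431, 0.1259]
orientation: [-1.135, 2.928, -0.002]
force: [0.4, -1.0, 5.6]
opening: 0.0008
```

```bash
python3 -c "
from h import *;st()
from plant import robot
c=robot.read_camera('side');a=c['image'][130:280,220:370,::-1];cv2.imwrite('pics/s3.png',cv2.resize(a,None,fx=4,fy=4,interpolation=2))
P=(.030,.033,.036,.038)
print(dip(c,-30,P,.0905),[dip(c,a,(.042,.044,.046),.088) for a in (-30,0,30,60)])"
```

```text
t 9.7667 pos [0.5196 0.1431 0.1259] yaw(+pi) bar 0.7394 z [ 1.6e-03 -5.0e-04 -1.0e+00] F [ 0.4 -1.   5.6] M [ 0.02 -0.11 -0.04] open 0.0008212251570184521 q6 -2.135964330010157 q [ 1.740e-01  3.100e-02  1.772e+00 -1.000e-03  1.337e+00 -2.136e+00]
(-35.87, 112) [(-36.77, 151), (-2.91, 32), (26.88, 22), (57.12, 25)]
```

View pics/s3.png

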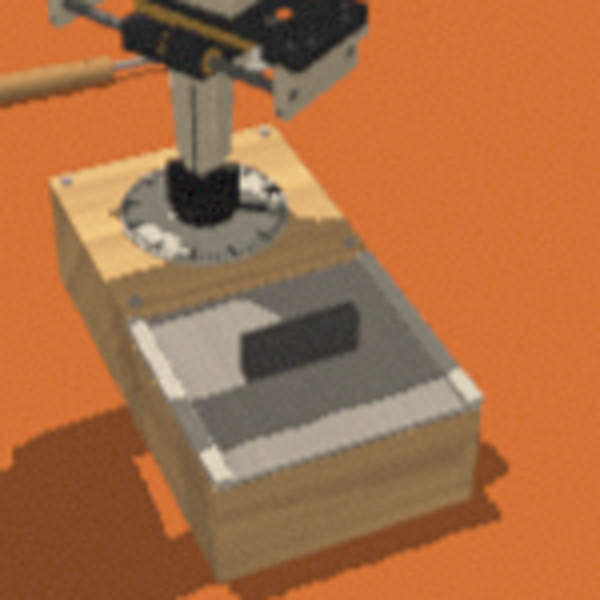

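```bash
python3 -c "
from h import *
from plant import robot
c=robot.read_camera('side');a=c['image'][150:200,240:300,::-1];a=cv2.convertScaleAbs(a,alpha=1.6,beta=25);cv2.imwrite('pics/s4.png',cv2.resize(a,None,fx=11,fy=11,interpolation=2))
K=np.array([[c['fx'],0,c['cx']],[0,c['fy'],c['cy']],[0,0,1]],float)
R=c['T'][:3,:3].T; t=-R@c['T'][:3,3]
P=np.array([[.519,.144,z] for z in(.088,.094,.101,.122,.19)])
print(((cv2.projectPoints(P,cv2.Rodrigues(R)[0],t,K,c['dist'])[0][:,0]-[240,150])*11).round())"
```

```text
[[337. 354.]
 [336. 333.]
 [335. 308.]
 [333. 233.]
 [325. -27.]]
```

View pics/s4.png

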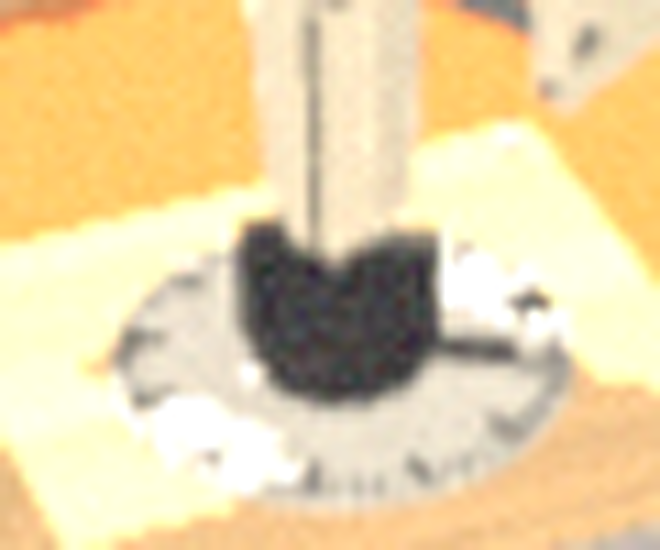

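The fingers slipped off: the opening is 0.8 mm, and the dial stopped at about +15° (pointer at (500,348)). I'll lift and look at both.

Call:
drive_tool(increments=[[1,0,0,0.8,0,0,0],[1,0,0,1.6,0,0,0],[1,0,0,2.4,0,0,0],[0.7,0,0,2.4,0,0,0],[0.7,0,0,2.4,0,0,0],[0.7,0,0,2.4,0,0,0]])

```text
t: 10.37
tool_pos: [0.5184, 0.1431, 0.1838]
orientation: [1.135, -2.928, -0.0]
force: [-0.4, 0.6, 0.1]
opening: 0.0159
```

```bash
python3 -c "
from h import *
st()
from plant import robot
c=robot.read_camera('side');a=c['image'][120:200,230:310,::-1];a=cv2.convertScaleAbs(a,alpha=1.4,beta=25);cv2.imwrite('pics/s5.png',cv2.resize(a,None,fx=7.5,fy=7.5,interpolation=2))
K=np.array([[c['fx'],0,c['cx']],[0,c['fy'],c['cy']],[0,0,1]],float)
R=c['T'][:3,:3].T; t=-R@c['T'][:3,3]
tp=robot.read_state()['tool_pos']
P=np.array([[.519,.144,z] for z in(.088,.094,.122)]+[tp-[0,0,.025],tp])
print(((cv2.projectPoints(P,cv2.Rodrigues(R)[0],t,K,c['dist'])[0][:,0]-[230,120])*7.5).round())"
```

```text
t 10.3667 pos [0.5184 0.1431 0.1838] yaw(+pi) bar 0.7398 z [-1.2e-03 -5.0e-04 -1.0e+00] F [-0.4  0.6  0.1] M [ 0.14 -0.13 -0.02] open 0.01588002607522087 q6 -2.1362995141777987 q [ 0.174 -0.015  1.71  -0.     1.448 -2.136]
[[305. 466.]
 [304. 452.]
 [302. 384.]
 [297. 293.]
 [295. 227.]]
```

View pics/s5.png

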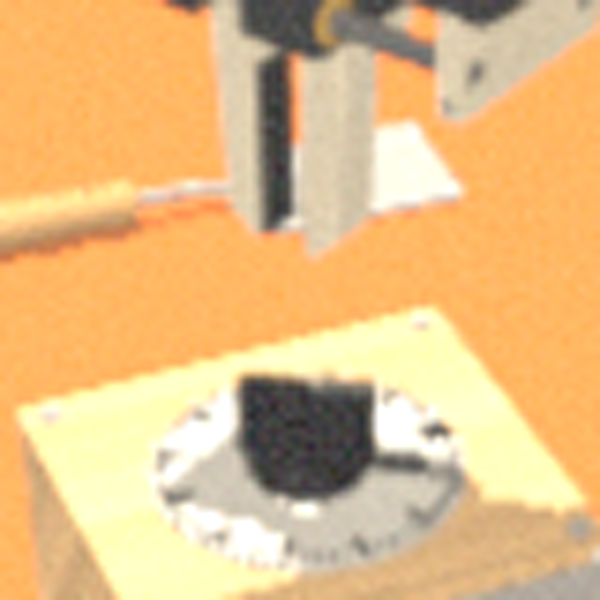

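The fingertips show at rows 230–255, well above the row 293 projected for TCP−25 mm. The fingers also came to rest on the knob top (122 mm) with the TCP at 126 mm. Both say the real tips are only about 5 mm ahead of the TCP, so the next grip has to go about 20 mm lower.

```bash
python3 -c "
from h import *
from plant import robot
c=robot.read_camera('side')
for y in(.144,.1465):
  a=np.arange(-10,40,2.); p=prof(c,(.030,.033,.036,.038),.0905,a,ctr=(.519,y)); print(a[np.argmin(p)],p.round())
  print(*[a[np.argmin(prof(c,(.044,.046),.088,a+b,ctr=(.519,y)))]+b for b in(0,20,60)])
"
```

```text
22.0 [208. 208. 207. 203. 197. 190. 182. 172. 162. 151. 138. 123. 109.  96.
  82.  68.  60.  60.  60.  61.  75.  89. 104. 113. 119.]
28.0 58.0 88.0
26.0 [209. 210. 210. 210. 208. 202. 197. 191. 184. 174. 165. 154. 139. 125.
 109.  95.  81.  66.  58.  58.  59.  62.  74.  87. 102.]
0.0 58.0 90.0
```

Call:
drive_tool(increments=[[0,0.02,0.02,0,0,0,-0.12],[0,0.02,0.02,0,0,0,-0.24],[0,0.02,0.02,0,0,0,-0.36],[0,0.02,0.02,0,0,0,-0.48],[0,0.02,0.02,0,0,0,-0.6],[0,0.02,0.02,0,0,0,-0.72],[0,0.02,0.02,0,0,0,-0.84],[0,0.02,0.02,0,0,0,-0.96],[0,0.02,0.02,0,0,0,-0.98],[0,0.02,0.02,-0.6,0,0,-0.98],[0,0.02,0.02,-1.2,0,0,-0.98],[0,0.02,0.02,-1.8,0,0,-0.98],[0,0.02,0.02,-2.2,0,0,-0.98],[0,0.02,0.02,-2.5,0,0,-0.98],[0,0.02,0.02,-2.7,0,0,-0.98],[0,0.02,0.02,-2.7,0,0,-0.98],[0,0.02,0.02,-2.7,0,0,-0.98]])

```text
t: 11.88
tool_pos: [0.5195, 0.1439, 0.1175]
orientation: [0.375, 3.119, 0.0]
force: [-0.2, 0.5, 0.7]
opening: 0.0931
```

```bash
python3 -c "
from h import *
st()
from plant import robot
c=robot.read_camera('side');a=c['image'][120:200,220:320,::-1];a=cv2.convertScaleAbs(a,alpha=1.4,beta=25);cv2.imwrite('pics/s6.png',cv2.resize(a,None,fx=7.5,fy=7.5,interpolation=2))"
```

```text
t 11.8833 pos [0.5195 0.1439 0.1175] yaw(+pi) bar -0.2393 z [ 0.  0. -1.] F [-0.2  0.5  0.7] M [ 0.03 -0.17 -0.01] open 0.09313203502340345 q6 -1.1563636611841024 q [ 0.175  0.041  1.777  0.     1.323 -1.156]
```

View pics/s6.png

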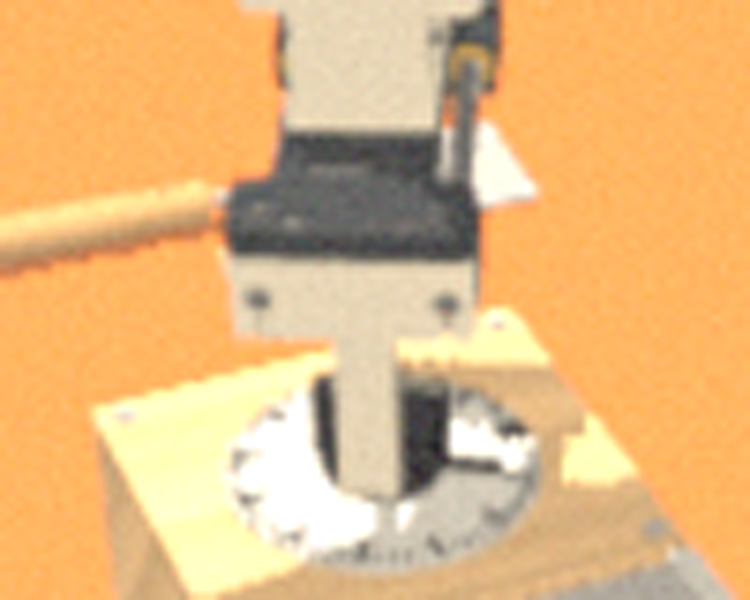

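```bash
python3 -c "
from h import *
c=dict(np.load('side0.npz'))
K=np.array([[c['fx'],0,c['cx']],[0,c['fy'],c['cy']],[0,0,1]],float)
R=c['T'][:3,:3].T; t=-R@c['T'][:3,3]
for d in(.0465,.055,.064):
  P=np.array([[.5195-.237*d,.1439-.971*d,z] for z in(.088,.0925,.1,.108,.1125)])
  print(d,((cv2.projectPoints(P,cv2.Rodrigues(R)[0],t,K,c['dist'])[0][:,0]-[220,120])*7.5).round().tolist())"
```

```text
0.0465 [[371.0, 553.0], [370.0, 542.0], [370.0, 524.0], [369.0, 505.0], [369.0, 494.0]]
0.055 [[369.0, 570.0], [368.0, 559.0], [368.0, 541.0], [367.0, 521.0], [367.0, 510.0]]
0.064 [[367.0, 587.0], [366.0, 577.0], [366.0, 558.0], [365.0, 539.0], [364.0, 528.0]]
```

Call:
drive_tool(increments=[[0,-0.02,0,-0.1,0,0,0],[0,-0.02,0,-0.2,0,0,0],[0,-0.02,0,-0.26,0,0,0],[0,-0.02,0,-0.26,0,0,0]])

```text
t: 12.27
tool_pos: [0.5187, 0.1439, 0.1106]
orientation: [-0.376, -3.119, 0.0]
force: [-0.3, 0.1, -0.5]
opening: 0.0928
```

No contact at a TCP height of 110.6 mm. By the stated tip extent the tips would be 2.4 mm inside the plate, so I'm going lower.

Call:
drive_tool(increments=[[0,0,0,-0.12,0,0,0],[0,0,0,-0.24,0,0,0],[0,0,0,-0.34,0,0,0],[0,0,0,-0.34,0,0,0]])

```text
t: 12.6
tool_pos: [0.5184, 0.1438, 0.1014]
orientation: [-0.376, -3.118, 0.001]
force: [-0.8, -0.5, 0.1]
opening: 0.0927
```

Call:
drive_tool(increments=[[1,0,0,0,0,0,0],[1,0,0,0,0,0,0],[1,0,0,0,0,0,0],[1,0,0,0,0,0,0],[1,0,0,0,0,0,0],[1,0,0,0,0,0,0],[1,0,0,0,0,0,0],[1,0,0,0,0,0,0],[1,0,0,0,0,0,0],[1,0,0,0,0,0,0],[1,0,0,0,0,0,0],[1,0,0,0,0,0,0],[1,0,0,0,0,0,0],[1,0,0,0,0,0,0],[1,0,0,0,0,0,0],[1,0,0,0,0,0,0],[1,0,0,0,0,0,0]], squeeze=20)

```text
t: 14.02
tool_pos: [0.5189, 0.144, 0.1023]
orientation: [0.376, 3.119, 0.0]
force: [0.7, 0.5, 0.0]
opening: 0.0118
```

```bash
python3 -c "
from h import *
st()
from plant import robot
c=robot.read_camera('side');a=c['image'][120:200,220:320,::-1];a=cv2.convertScaleAbs(a,alpha=1.4,beta=25);cv2.imwrite('pics/s7.png',cv2.resize(a,None,fx=7.5,fy=7.5,interpolation=2))"
```

```text
t 14.0167 pos [0.5189 0.144  0.1023] yaw(+pi) bar -0.2398 z [ 1.e-04  1.e-04 -1.e+00] F [0.7 0.5 0. ] M [ 0.22 -0.24 -0.05] open 0.01181014332795303 q6 -1.1556879004606995 q [ 0.175  0.056  1.792  0.     1.294 -1.156]
```

View pics/s7.png

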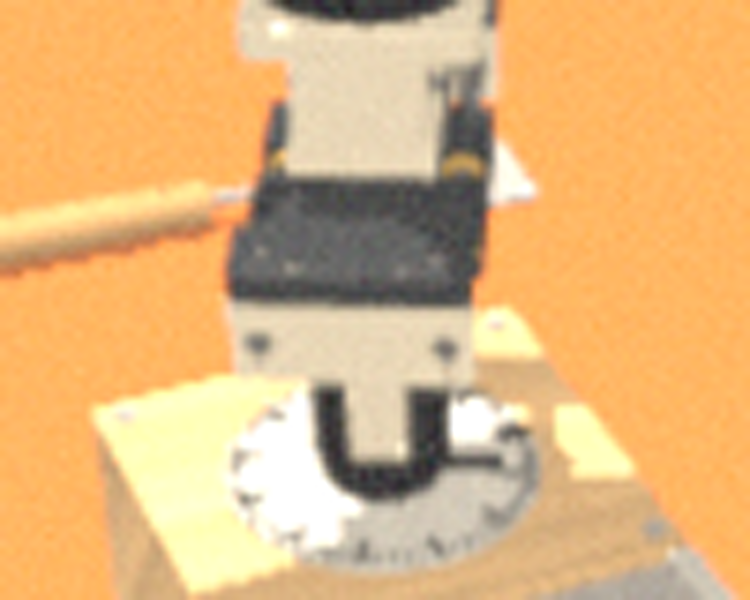

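The grip is now firm: opening 11.8 mm, near-zero forces, and the fingers deep on the bar. I'll repeat the stop on 10 to be sure of it, then go to 55.

Call:
drive_tool(increments=[[1,0,0,0,0,0,-0.08],[1,0,0,0,0,0,-0.18],[1,0,0,0,0,0,-0.28],[1,0,0,0,0,0,-0.38],[1,0,0,0,0,0,-0.48],[1,0,0,0,0,0,-0.55],[1,0,0,0,0,0,-0.59],[1,0,0,0,0,0,-0.59],[1,0,0,0,0,0,-0.59],[1,0,0,0,0,0,-0.59],[1,0,0,0,0,0,-0.59],[1,0,0,0,0,0,-0.59],[1,0,0,0,0,0,-0.59],[1,0,0,0,0,0,-0.59],[1,0,0,0,0,0,-0.59],[1,0,0,0,0,0,-0.59],[1,0,0,0,0,0,-0.59],[1,0,0,0,0,0,-0.59],[1,0,0,0,0,0,-0.59]])

```text
t: 15.65
tool_pos: [0.5189, 0.144, 0.1023]
orientation: [-1.266, -2.875, -0.0]
force: [-0.8, 1.8, 0.2]
opening: 0.0122
```

```bash
python3 -c "
from h import *
st()
from plant import robot
c=robot.read_camera('side')
print(dip(c,56,(.030,.033,.036,.038),.0905))
a=c['image'][120:200,220:320,::-1];a=cv2.convertScaleAbs(a,alpha=1.4,beta=25);cv2.imwrite('pics/s8.png',cv2.resize(a,None,fx=7.5,fy=7.5,interpolation=2))"
```

```text
t 15.65 pos [0.5189 0.144  0.1023] yaw(+pi) bar -0.8297 z [-1.e-04  1.e-04 -1.e+00] F [-0.8  1.8  0.2] M [ 0.38 -0.1  -0.09] open 0.012166214969123314 q6 -0.5657147886792991 q [ 0.175  0.056  1.792  0.     1.294 -0.566]
(56.65, 38)
```

View pics/s8.png

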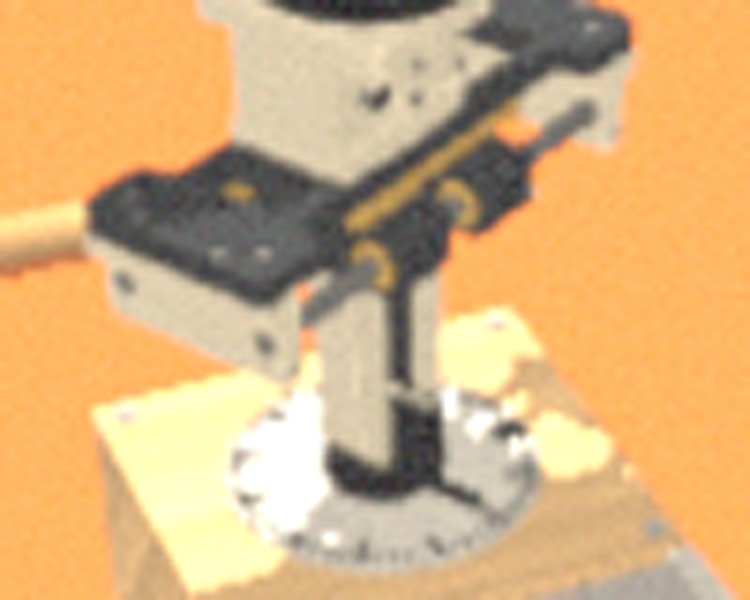

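The pointer is at (480,500), reading 56.7° raw and about 60° after correcting the side-view bias. That is on 10, so next comes left to 55.

Call:
drive_tool(increments=[[1,0,0,0,0,0,0.06],[1,0,0,0,0,0,0.16],[1,0,0,0,0,0,0.26],[1,0,0,0,0,0,0.36],[1,0,0,0,0,0,0.46],[1,0,0,0,0,0,0.56],[1,0,0,0,0,0,0.66],[1,0,0,0,0,0,0.76],[1,0,0,0,0,0,0.86],[1,0,0,0,0,0,0.96],[1,0,0,0,0,0,1.06],[1,0,0,0,0,0,1.16],[1,0,0,0,0,0,1.26],[1,0,0,0,0,0,1.36],[1,0,0,0,0,0,1.44],[1,0,0,0,0,0,1.5],[1,0,0,0,0,0,1.54],[1,0,0,0,0,0,1.57],[1,0,0,0,0,0,1.57]])

```text
t: 17.28
tool_pos: [0.5189, 0.144, 0.1023]
orientation: [-1.138, 2.928, 0.0]
force: [0.1, 1.8, -1.2]
opening: 0.0118
```

Call:
drive_tool(increments=[[1,0,0,0,0,0,0],[1,0,0,0,0,0,0],[1,0,0,0,0,0,0],[1,0,0,0,0,0,0],[1,0,0,0,0,0,0],[1,0,0,0,0,0,0],[1,0,0,0,0,0,0],[1,0,0,0,0,0,0],[1,0,0,0,0,0,0],[1,0,0,0,0,0,0],[1,0,0,0,0,0,0],[1,0,0,0,0,0,0]])

```text
t: 18.28
tool_pos: [0.5189, 0.144, 0.1023]
orientation: [-1.136, 2.929, 0.0]
force: [-1.0, 4.2, 0.4]
opening: 0.0121
```

```bash
python3 -c "
from h import *
st()
from plant import robot
c=robot.read_camera('side')
a=c['image'][120:200,220:320,::-1];a=cv2.convertScaleAbs(a,alpha=1.4,beta=25);cv2.imwrite('pics/s9.png',cv2.resize(a,None,fx=7.5,fy=7.5,interpolation=2))"
```

```text
t 18.2833 pos [0.5189 0.144  0.1023] yaw(+pi) bar 0.7402 z [-0.e+00  1.e-04 -1.e+00] F [-1.   4.2  0.4] M [ 0.77  0.07 -0.01] open 0.012075079523740465 q6 -2.1356523653615906 q [ 0.175  0.056  1.792  0.     1.294 -2.136]
```

View pics/s9.png

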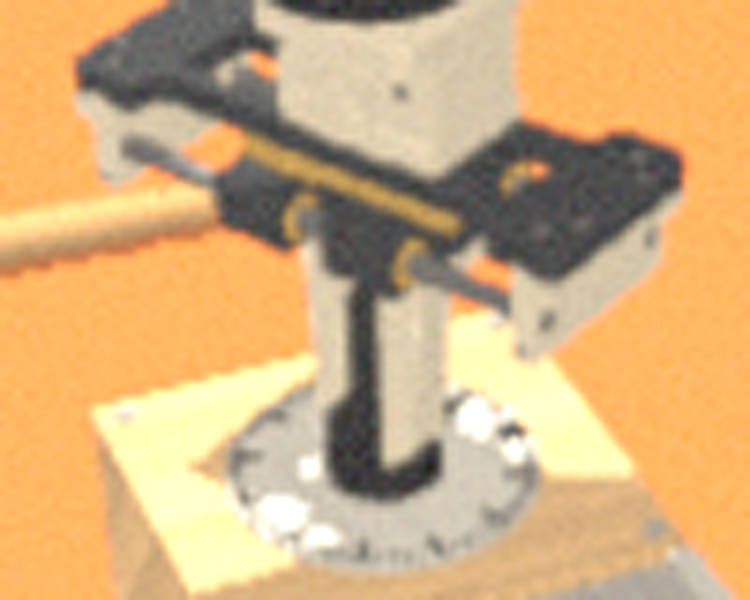

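The pointer is hidden behind the fingers and the bar follows them, so it reads −30°. Now right to 5.

Call:
drive_tool(increments=[[1,0,0,0,0,0,-0.08],[1,0,0,0,0,0,-0.18],[1,0,0,0,0,0,-0.28],[1,0,0,0,0,0,-0.38],[1,0,0,0,0,0,-0.48],[1,0,0,0,0,0,-0.58],[1,0,0,0,0,0,-0.68],[1,0,0,0,0,0,-0.78],[1,0,0,0,0,0,-0.88],[1,0,0,0,0,0,-0.96],[1,0,0,0,0,0,-1.02],[1,0,0,0,0,0,-1.047],[1,0,0,0,0,0,-1.047],[1,0,0,0,0,0,-1.047],[1,0,0,0,0,0,-1.047],[1,0,0,0,0,0,-1.047],[1,0,0,0,0,0,-1.047],[1,0,0,0,0,0,-1.047],[1,0,0,0,0,0,-1.047],[1,0,0,0,0,0,-1.047]])

```text
t: 20.0
tool_pos: [0.5189, 0.144, 0.1023]
orientation: [-0.48, -3.105, -0.0]
force: [-1.2, 4.4, 0.4]
opening: 0.0118
```

Call:
drive_tool(increments=[[1,0,0,0,0,0,0],[1,0,0,0,0,0,0],[1,0,0,0,0,0,0],[1,0,0,0,0,0,0],[1,0,0,0,0,0,0],[1,0,0,0,0,0,0]])

```text
t: 20.5
tool_pos: [0.5189, 0.144, 0.1023]
orientation: [-0.48, -3.105, -0.0]
force: [-0.9, 5.3, 0.3]
opening: 0.0121
```

```bash
python3 -c "
from h import *
st()
from plant import robot
c=robot.read_camera('side')
print(dip(c,27,(.030,.033,.036,.038),.0905))
for y in(.144,.1465):
  a=np.arange(10,44,2.); p=prof(c,(.033,.036,.038),.0905,a,ctr=(.519,y)); print(p.round())
a=c['image'][120:200,220:320,::-1];a=cv2.convertScaleAbs(a,alpha=1.4,beta=25);cv2.imwrite('pics/s10.png',cv2.resize(a,None,fx=7.5,fy=7.5,interpolation=2))"
```

```text
t 20.5 pos [0.5189 0.144  0.1023] yaw(+pi) bar -0.3068 z [-0.e+00  1.e-04 -1.e+00] F [-0.9  5.3  0.3] M [ 0.86  0.09 -0.07] open 0.012087594769408164 q6 -1.088697697126521 q [ 0.175  0.056  1.792  0.     1.294 -1.089]
(26.44, 32)
[123. 118. 112. 102.  90.  78.  68.  62.  56.  53.  69.  86. 103. 113.
 119. 126. 128.]
[133. 127. 123. 118. 112. 101.  89.  77.  68.  62.  56.  55.  71.  87.
 103. 113. 120.]
```

View pics/s10.png

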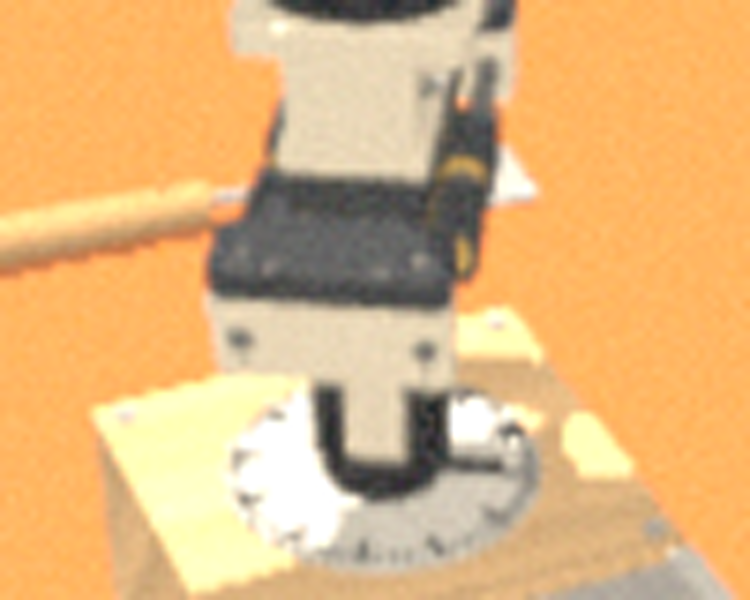

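The dial reads about 30° after bias correction, which is 5. I'll release, lift, and go to the handle.

Call:
drive_tool(increments=[[0,0,0,0,0,0,0],[0,0,0,0,0,0,0],[0,0,0,0,0,0,0],[0,0,0,0,0,0,0],[0,0,0,0,0,0,0],[0,0,0,0,0,0,0],[0,0,0,0.6,0,0,0],[0,0,0,1.4,0,0,0],[0,0,0,2.2,0,0,0],[0,0,0,2.6,0,0,0],[0,0,0,2.6,0,0,0]])

```text
t: 21.47
tool_pos: [0.5208, 0.1442, 0.1704]
orientation: [0.479, 3.1, 0.002]
force: [0.8, 0.6, 0.7]
opening: 0.0806
```

Call:
drive_tool(increments=[[0,0.2,-0.8,0,0,0,0.08],[0,0.4,-1.8,0,0,0,0.16],[0,0.6,-2.8,0,0,0,0.26],[0,0.8,-3.8,0,0,0,0.36],[0,1.0,-4.7,0,0,0,0.46],[0,1.24,-5.4,0,0,0,0.524],[0,1.24,-5.64,0,0,0,0.524],[0,1.24,-5.64,0,0,0,0.524],[0,1.24,-5.64,0,0,0,0.524]])

```text
t: 22.22
tool_pos: [0.5493, 0.0033, 0.1664]
orientation: [0.336, -3.122, -0.001]
force: [0.3, 0.4, -0.1]
opening: 0.093
```

```bash
python3 -c "
from h import *
st()
from plant import robot
c=robot.read_camera('side')
a=c['image'][120:270,220:360,::-1];a=cv2.convertScaleAbs(a,alpha=1.3,beta=20);cv2.imwrite('pics/s11.png',cv2.resize(a,None,fx=4,fy=4,interpolation=2))
print(dip(c,27,(.030,.033,.036,.038),.0905))"
```

```text
t 22.2167 pos [0.5493 0.0033 0.1664] yaw(+pi) bar 0.2144 z [-1.5e-03  6.0e-04 -1.0e+00] F [ 0.3  0.4 -0.1] M [ 0.11 -0.12 -0.03] open 0.09304241715491347 q6 -1.8728832827577322 q [-0.088  0.028  1.699  0.     1.416 -1.873]
(26.95, 48)
```

View pics/s11.png

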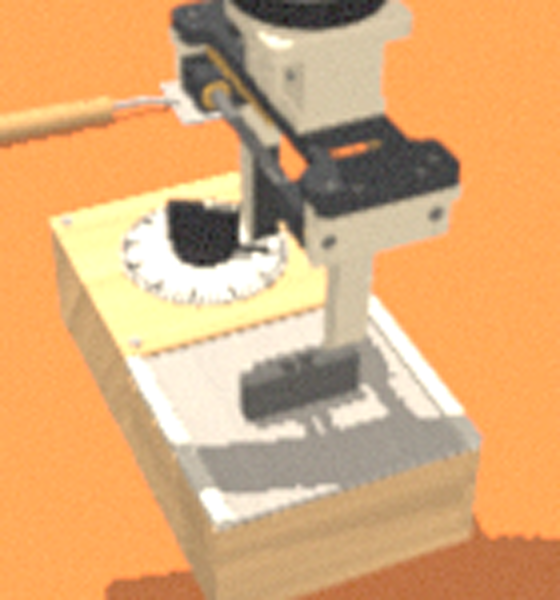

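Call:
drive_tool(increments=[[0,0,0,-0.6,0,0,0],[0,0,0,-1.2,0,0,0],[0,0,0,-1.8,0,0,0],[0,0,0,-2.2,0,0,0],[0,0,0,-2.6,0,0,0],[0,0,0,-2.8,0,0,0],[0,0,0,-2.95,0,0,0],[0,0,0,-2.95,0,0,0]])

```text
t: 22.93
tool_pos: [0.5496, 0.0032, 0.093]
orientation: [0.341, -3.122, -0.0]
force: [-0.3, -0.4, 0.3]
opening: 0.0931
```

Call:
drive_tool(increments=[[1,0,0,0,0,0,0],[1,0,0,0,0,0,0],[1,0,0,0,0,0,0],[1,0,0,0,0,0,0],[1,0,0,0,0,0,0],[1,0,0,0,0,0,0],[1,0,0,0,0,0,0],[1,0,0,0,0,0,0],[1,0,0,0,0,0,0],[1,0,0,0,0,0,0],[1,0,0,0,0,0,0],[1,0,0,0,0,0,0],[1,0,0,0,0,0,0],[1,0,0,0,0,0,0],[1,0,0,0,0,0,0],[1,0,0,0,0,0,0],[1,0,0,0,0,0,0]])

```text
t: 24.35
tool_pos: [0.55, 0.0025, 0.0936]
orientation: [-0.34, 3.123, -0.001]
force: [0.6, -5.1, -2.0]
opening: 0.0118
```

```bash
python3 -c "
from h import *
st()"
```

```text
t 24.35 pos [0.55   0.0025 0.0936] yaw(+pi) bar 0.217 z [ 2.e-04 -7.e-04 -1.e+00] F [ 0.6 -5.1 -2. ] M [-0.76 -0.35  0.03] open 0.01183832325781156 q6 -1.8759284725055512 q [-8.800e-02  9.600e-02  1.767e+00 -1.000e-03  1.279e+00 -1.876e+00]
```

Call:
drive_tool(increments=[[1,0.02,-0.1,0,0,0,0],[1,0.05,-0.24,0,0,0,0],[1,0.09,-0.4,0,0,0,0],[1,0.13,-0.59,0,0,0,0],[1,0.13,-0.59,0,0,0,0]])

```text
t: 24.77
tool_pos: [0.5533, -0.0126, 0.0936]
orientation: [-0.34, 3.123, -0.0]
force: [-0.5, 0.1, -0.5]
opening: 0.0117
```

The lid moved 15 mm freely, so the bolt is out. I'll slide it the rest of the way.

Call:
drive_tool(increments=[[1,0.04,-0.2,0,0,0,0],[1,0.09,-0.4,0,0,0,0],[1,0.13,-0.6,0,0,0,0],[1,0.18,-0.8,0,0,0,0],[1,0.22,-1.0,0,0,0,0],[1,0.26,-1.2,0,0,0,0],[1,0.31,-1.4,0,0,0,0],[1,0.35,-1.6,0,0,0,0],[1,0.4,-1.8,0,0,0,0],[1,0.44,-2.0,0,0,0,0],[1,0.49,-2.2,0,0,0,0],[1,0.53,-2.4,0,0,0,0],[1,0.57,-2.6,0,0,0,0],[1,0.61,-2.75,0,0,0,0],[1,0.63,-2.85,0,0,0,0],[1,0.64,-2.9,0,0,0,0],[1,0.64,-2.9,0,0,0,0],[1,0.64,-2.9,0,0,0,0]])

```text
t: 26.27
tool_pos: [0.5692, -0.0849, 0.0936]
orientation: [-0.34, 3.123, -0.002]
force: [-1.2, -0.7, -0.5]
opening: 0.0115
```

```bash
python3 -c "
from h import *
st()"
```

```text
t 26.2667 pos [ 0.5692 -0.0849  0.0936] yaw(+pi) bar 0.217 z [ 1.e-04 -1.e-03 -1.e+00] F [-1.2 -0.7 -0.5] M [-0.25  0.05 -0.  ] open 0.011502353265438336 q6 -2.024126759625461 q [-2.370e-01  1.620e-01  1.695e+00 -1.000e-03  1.285e+00 -2.024e+00]
```

Call:
drive_tool(increments=[[1,0,0,0,0,0,0],[1,0,0,0,0,0,0],[1,0,0,0,0,0,0],[0,0,0,0,0,0,0],[0,0,0,0,0,0,0],[0,0,0,0,0,0,0],[0,0,0,0,0,0,0],[0,0,0,0,0,0,0],[0,0,0,0,0,0,0],[0,0,0,0,0,0,0],[0,0,0,0,0,0,0],[0,0,0,0.7,0,0,0],[0,0,0,1.5,0,0,0],[0,0,0,2.4,0,0,0],[0,0,0,3.4,0,0,0],[0,0,0,4.4,0,0,0],[0,0,0,5.0,0,0,0],[0,0,0,5.0,0,0,0]])

```text
t: 27.77
tool_pos: [0.5714, -0.0849, 0.2234]
orientation: [-0.34, 3.116, -0.004]
force: [1.0, 0.1, 0.6]
opening: 0.0927
```

Call:
drive_tool(increments=[[0,-1,-0.8,0,0,0,0],[0,-2,-1.6,0,0,0,0],[0,-3,-2.4,0,0,0,0],[0,-4,-3.2,0,0,0,0],[0,-5,-4,0,0,0,0],[0,-6,-4.8,0,0,0,0],[0,-6,-5.6,0,0,0,0],[0,-6,-6,0,0,0,0],[0,-6,-6,0,0,0,0],[0,-6,-6,0,0,0,0]])

```text
t: 28.6
tool_pos: [0.4193, -0.2341, 0.2179]
orientation: [0.339, -3.123, -0.002]
force: [-0.7, 0.4, 0.3]
opening: 0.0931
```

```bash
python3 - <<'E'
from h import *
st()
from plant import robot
c=robot.read_camera('side'); cv2.imwrite('pics/s12.png',c['image'][:,:,::-1])
t=robot.read_camera('top'); a=t['image'][160:260,200:360,::-1]; cv2.imwrite('pics/t12.png',cv2.resize(a,None,fx=5,fy=5,interpolation=2))
P=(.030,.033,.036,.038)
print("side",dip(c,27,P,.0905),"top",dip(t,30,P,.0905),[dip(t,b,(.042,.044,.046),.088) for b in(0,60,180)])
E
```

```text
t 28.6 pos [ 0.4193 -0.2341  0.2179] yaw(+pi) bar 0.2162 z [-7.0e-04  1.1e-03 -1.0e+00] F [-0.7  0.4  0.3] M [ 0.04 -0.17  0.03] open 0.09314728517714714 q6 -2.4034627344276838 q [-6.160e-01 -1.960e-01  1.815e+00  1.000e-03  1.523e+00 -2.403e+00]
side (27.41, 62) top (31.15, 36) [(0.29, 40), (61.07, 18), (179.23, 21)]
```

View pics/s12.png

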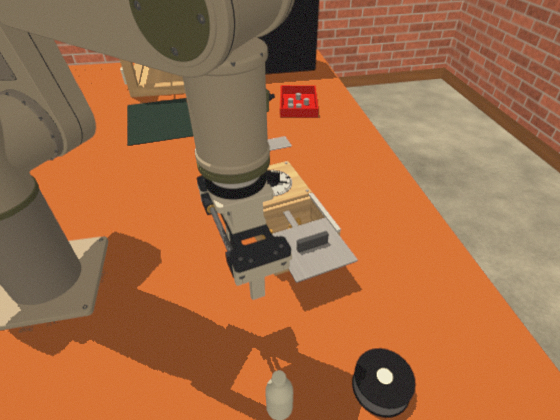

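View pics/t12.png

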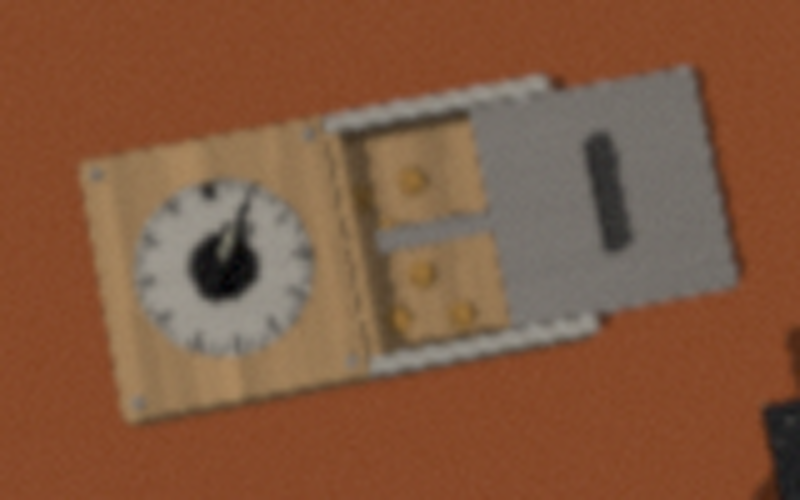

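The lid is open: the top view shows the compartment contents, with the handle at about (608,190). The pointer reads 31° against marks at 0 and 61°, which is on 5. The glue and spool look unmoved and the gripper is clear of everything, so I'll hand the job in.

```bash
python3 - <<'E'
from plant import robot
from h import *
t=robot.read_camera('top')
g=cv2.cvtColor(t['image'],cv2.COLOR_RGB2GRAY)
w=cast(t,[(200+(608.5)/5,160+190/5)],.105)[0]; print("handle",w,"slid",((w-np.array([.5498,.0034]))@np.array([.2153,-.9765])).round(4))
print(robot.close_job())
E
```

```text
handle [ 0.56830514 -0.08659751] slid 0.0919
the job is handed in; nothing more can be done
None
```

I dialled 10, 55 and 5, slid the lid fully open, let go with the dial on 5, and handed the job in at about 29 s of the 58 s allowed.

**Last checks**
- **Dial:** it reads 31° in the top view, and about 30.5° in the side view after correcting that view's offset. The target is 30°.
- **Lid:** the tool moved it about 89.5 mm, and the camera puts it about 92 mm open; the stop is at 90 mm.
- **Bystanders:** the glue and spool look unmoved by eye in the final side view. The scraper was partly hidden in that view, and I measured none of the three.
- **Robot:** the gripper was clear of everything, and the force reading was near zero.

**What failed or disagreed**
- **Tip extent:** the stated tip extent of 25 mm did not match what I saw and felt; the fingertips reached only about 5 mm ahead of the TCP.
- **Slip:** because of that, my first grip was too shallow. It slipped after the first stop on 10, partway through the turn left to 55, and the dial stopped near 26°. I gripped again about 20 mm lower and repeated the whole sequence from 10.
- **55 not seen directly:** the pointer was hidden by the fingers at that stop. I took the reading from the gripper's angle, with the grip holding steady.

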